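# Hang the dough sheeter's finger guard back in its mouth

### The arm

A 7-joint arm with a two-finger parallel gripper is mounted at the origin on the work surface. World frame = base frame: x ahead of the robot, y to its left, z up, the work surface at z = 0. Lengths are in m, angles in rad, forces in N, time in s.
With the tool pointing down it reaches from about 0.4 to 0.85 m from the base axis. Payload 10.4 kg.
Tool frame: the origin (TCP) lies at the very end of the fingers, on their centre line; the grasp point (between the pads) lies 19 mm behind it; y points along the fingers, z is the direction in which the jaws open and shut, and the axes are right-handed (so a half turn about y gives the same grasp; the last joint's range is limited). The gripper opens to 85 mm and grips with 20 to 120 N. Pads are 22 mm wide; open, the fingers measure 114 mm over their backs; the gripper's body (76 mm by 85 mm) begins 54 mm behind the grasp point. The pads swing forward as they close: fully open they stand 13 mm farther back than shut.
Start: joints at [-1.319, 0.332, -0.065, 1.46, 0.022, 1.35, -0.088], TCP at [0.17, 0.602, 0.231] pointing down, gripper open.
Joint ranges: [-2.6, 2.6], [-0.5, 2.12], [-1.47, 1.34], [0.16, 2.42], [-1.27, 4.41], [0.06, 2.06], [-2.6, 2.6]. Speed limits (rad/s): [2.22, 2.22, 2.79, 2.79, 3.14, 3.14, 3.14].

### API

Orientations are given as a unit quaternion [x, y, z, w].
In Python, from workcell import manip gives the robot as it stands.
- The arm moves only by the tool arm_command, never from a script. Its argument "commands" is a list that holds one entry, the list of rows, each a list of 6 numbers: the shift along the world's x, y, z in cm, then the turn, a rotation vector about the world's x, y, z in degrees. A call has 1 to 20 rows; each row is the pose to reach, as a shift and turn from the pose commanded when the call began; what a row does not reach only later rows make up. A row lasts 1/10 s, in which the tool goes at most 50 mm and 8.59 degrees, less where a joint would pass 70% of its speed; a pose out of reach is approached as far as the arm can. A call with a gripper value outside its range is refused whole. "claw" is the finger opening in cm, from 0 to 8.54, set as the call begins (left out, the last holds). The fingers move at their own pace and stop on an object; "newtons" is the grip in N (left out, the last holds). Time passes only in rows, so rows that repeat a pose let the fingers close. It gives the time, the measured TCP pose, the force and the opening at its end, in the units of the state.
- manip.get_obs(): the state, without advancing time (a new reading comes with each control period).
- manip.camera(name): name is "scene" or "top"; returns a dict with "pixels" (384x512x3 uint8, blue, green, red), "depth" (384x512 float32, m along the optical axis (not along the pixel's ray), 0 where there is no reading), "K" (3x3 intrinsics, pixels), "rvec" (rotation vector, rad) and "tvec" (3), from world to camera coordinates, as OpenCV has them. Camera axes: x right, y down, z forward; pixel columns grow to the right and rows downward; lengths in m; the calibration is good to about 2 mm. A picture is of the moment at which its call begins.
- manip.hand_in(): hands the job in, once; it reports no verdict.
Trained networks look in the newest picture that a camera, given by its name, has taken for a name from the list of things; names that differ only in an ending like _2 or _b are one class to them, and where a whole thing is asked for, a point or a joint stands for the part that bears it (a point fixed in the world has none). Each returns a list of dicts, best first, with "p" (0 to 1); they miss things now and then, are a little off and sometimes report something else, mostly with a low value. They report only what shows in the picture. A call takes as long as a camera call. They do not tell look-alikes from the thing itself.
- manip.masks_of(camera, thing): "mask" (384x512 bool, what is visible of it) and "bbox" ([left, top, right, bottom] in pixels, round what is visible of it).
The state is a dict: "clock": time; "joint_pos": joint angles; "joint_velocities": joint speeds; "tau": joint torques, N m; "position": TCP position; "ee_rot": TCP orientation; "ft_force": force on the tool from outside, world axes, zero at the start; "torque": the same for the moment, N m; "grip_width": opening from 0.0 (shut) to 1.0 (fully open).
Only numpy, scipy, OpenCV 4.12 (cv2) and the standard library are available. Lean on these libraries where they do the work, as an engineer would, in place of code of your own. Each camera call takes 0.05 s, during which the arm holds its last target.

### The job

The sheeter's clean finger guard is hanging on the drying stand by its two sprung hinge pins. Squeeze the two finger pulls together to draw the pins, without bearing down on the guard, lift the guard off the stand, lower it gently into the hinge saddles at the sheeter's mouth without forcing it (the sheeter's bracket is not clamped quite in the middle, so feel for where the bar drops in), and let go so that both pins spring fully out into their eyes and the guard hangs straight down. Leave the bowl, the rolling pin and the dough scraper where they are.

Things in the scene. Friction and masses are not known exactly. Their poses are not given: they have to be found in the camera images.
- guard: Steel finger guard, 0.36 kg (varies): round hinge bar 16 mm thick, 190 mm long, level along its y; a comb of 6 mm rods with a bottom rail (92 mm long) hangs to 64 mm below the bar's axis. Origin: middle of the bar, on its axis; z up, x across the bar. Same front and back; swings loosely about the bar. Can be carried hanging from its squeezed pulls.
- pulls (a point): On the guard, 34 mm above its origin, midway between two dark upright finger pulls: plates 22 mm wide (x), 6 mm thick (y), 10 to 48 mm above the bar's axis, outer faces 60 mm apart. Squeezed, each slides 10 mm in to a stop (40 mm apart) and draws the 8 mm pin at its end of the bar; spring 5 N at rest, 9 N at the stop, each. A block between them is 20 mm high. Finger pads that dip while closing drag the guard down hard: ease up.
- pin_left (a joint): travel (m) of the sprung pin at the guard's +y end: 0 = fully out, standing 8 mm out of the end of the bar; 0.008 = flush with the bar's end; 0.010 = drawn in to the stop.
- pin_right (a joint): the same for the pin at the guard's -y end.
- stand: Drying stand, fixed: dark plate 140 x 250 x 12 mm carrying an aluminium hinge bracket, in which the guard hangs at the start. Origin on the table under the middle of the hinge line, z up. With the pins drawn, the bar lifts straight up out of the bracket.
- stand_hinge (a point): Middle of the stand's hinge line (along y), 150 mm above the table. The bracket: two cheeks, inner faces 194 mm apart, 18 mm thick, flat tops 14 mm above the line, each with a 13 mm square eye on the line. Inside each cheek (81 to 96 mm from the middle) an open-topped saddle: slot 19 mm wide in x, floor 8 mm below the line, flared lips to 25 mm above it. Over 25 N on it is forcing.
- sheeter: Bench dough sheeter, fixed: dark base 200 x 270 mm, white housing 126 mm high from 45 to 120 mm on its -x side, steel roller, sloping aluminium chute. Origin on the table under the nominal hinge line, z up. Its hinge bracket has the stand bracket's shape and sizes. More than 25 N between guard and sheeter is forcing.
- mouth (a point): Nominal middle of the sheeter's hinge line (along y), 150 mm above the table. The bracket is clamped up to 14 mm to either side of this point along y; no reading tells where. Elsewhere an end of the bar rests on a cheek's top (axis 22 mm above the line); slid along y under light load it drops in between the cheeks, 2 mm play at each end.
- bowl: steel bowl, 140 mm wide, 65 mm high, standing beyond the work; leave alone.
- rolling_pin: wooden rolling pin, 260 mm long, 48 mm thick, lying along its y axis; leave alone.
- scraper: dough scraper, 80 x 125 mm, 20 mm thick, lying flat; leave alone.
Mind the look-alikes: they are no part of the job. What is shaped like the guard but brown is not meant.

How it is judged:
On the way, in this order (a step that is already met when the one before it is completed fails the run):
1. both hinge pins are drawn in while the guard is still in the stand (value of joint each of pin_left, pin_right above 0.0075 m and z of guard in the frame of stand below 0.162 m), for 0.1 s.
2. the guard is lifted clear of the stand (z of guard in the frame of stand above 0.185 m and contact force between guard and stand below 0.3 N), for 0.1 s.
3. the hinge bar is down in the saddles at the sheeter's mouth (z of guard in the frame of mouth between -0.003 and 0.003 m and x of guard in the frame of mouth between -0.005 and 0.005 m and y of guard in the frame of mouth between -0.02 and 0.02 m and angle between the y axis of guard and the y axis of mouth, either way round below 0.06 rad), for 0.1 s.
At the end, for the whole second after the job is handed in: The guard's bar lies in the saddles at the sheeter's mouth (within 3 mm of the hinge line's height, 5 mm across it, 20 mm along it, and 0.06 rad of its direction), both pins are sprung out to within 2.5 mm of full, the guard hangs within 0.2 rad of straight down, released and at rest (all of step 3 and value of joint each of pin_left, pin_right below 0.0025 m and angle between guard's own z axis and vertical below 0.2 rad and linear speed of guard below 0.03 m/s and contact force between guard and the fingers below 0.1 N); the robot touches nothing.
It fails at once if the guard is forced against the sheeter (over 25 N) (contact force between guard and sheeter above 25 N).
It fails at once if the guard is forced against the stand (over 25 N) (contact force between guard and stand above 25 N).
It fails at once if the guard is dropped (height (world z) of guard below 0.12 m).
It fails at once if the bowl, the rolling pin or the scraper is disturbed (moved over 30 mm) (distance of any of bowl, rolling_pin, scraper from where it was at the start of the episode above 0.03 m).
It also fails if it takes over 72 s, if anything falls off the work surface, if the arm or the gripper's body presses on something with over 40 N, if the wrist force passes 120 N, or if a joint passes its speed limit or range.

## Working session

There is one attempt and no reset: what is moved stays moved. The work goes in short steps, Python scripts to look and compute and a tool call to move; the robot and the scene stay as the last step left them, time stands still between calls to the robot, and variables do not carry over. Pictures are saved under pics/ and viewed, and the job is handed in when it is done.

Besides the shell and the picture viewer there is one more tool, called after ">>>" by a JSON object that holds its "fn" and its "kwargs". arm_command: Moves the arm, as the interface text tells. Its arguments: {"type":"object","properties":{"commands":{"type":"array"},"claw":{"type":"number"},"newtons":{"type":"number"}},"required":["commands"]}

```bash
mkdir -p pics
cat > h.py <<'E'
import numpy as np,cv2
from workcell import manip
def snap(n,tag):
    c=manip.camera(n); cv2.imwrite(f'pics/{tag}.png',c['pixels']); np.savez(f'{tag}.npz',**c); return c
def cloud(c):
    K=c['K'];d=c['depth'];R,_=cv2.Rodrigues(np.array(c['rvec'],float));t=np.array(c['tvec'],float).reshape(3)
    v,u=np.mgrid[:d.shape[0],:d.shape[1]]
    P=np.stack([(u-K[0,2])/K[0,0]*d,(v-K[1,2])/K[1,1]*d,d],-1)
    W=(P-t)@R; W[d<=0]=np.nan; return W
E
python3 - <<'E'
from h import *
for n in('scene','top'):
    c=snap(n,n+'0')
    W=cloud(c)
    for t in('guard','pulls','stand','sheeter','bowl','rolling_pin','scraper'):
        for m in manip.masks_of(n,t):
            print(n,t,round(m['p'],2),m['bbox'],np.round(np.nanmedian(W[m['mask']],0),3))
o=manip.get_obs();print(o)
E
```

```text
scene guard 0.73 [82.5, 193.3, 162.9, 229.2] [ 0.3   -0.285  0.066]
scene guard 0.62 [150.6, 195.8, 221.6, 245.2] [ 0.528 -0.212  0.152]
scene pulls 0.88 [84.7, 195.7, 160.4, 229.4] [ 0.302 -0.285  0.069]
scene stand 0.91 [133.1, 196.4, 248.4, 302.5] [ 0.535 -0.223  0.013]
scene bowl 0.77 [310.9, 235.5, 370.5, 285.9] [0.757 0.061 0.037]
scene rolling_pin 0.96 [179.6, 291.8, 285.0, 369.9] [ 0.767 -0.256  0.038]
scene scraper 0.96 [364.7, 213.0, 427.1, 255.1] [0.767 0.26  0.01 ]
scene scraper 0.69 [131.5, 189.5, 249.2, 305.8] [ 0.535 -0.223  0.013]
top guard 0.78 [331.0, 273.0, 415.3, 322.4] [ 0.298 -0.282  0.072]
top guard 0.71 [309.6, 179.8, 400.2, 199.3] [ 0.52  -0.221  0.158]
top pulls 0.86 [308.5, 179.0, 401.0, 200.8] [ 0.521 -0.214  0.158]
top pulls 0.84 [332.7, 273.2, 418.1, 320.6] [ 0.298 -0.281  0.072]
top stand 0.63 [283.7, 161.6, 412.0, 234.1] [ 0.51  -0.222  0.013]
top sheeter 0.95 [68.5, 146.1, 216.3, 255.7] [0.491 0.227 0.086]
top sheeter 0.3 [283.7, 161.4, 411.8, 232.7] [ 0.509 -0.22   0.013]
top bowl 0.96 [207.3, 60.4, 266.6, 118.3] [0.783 0.041 0.027]
top rolling_pin 0.56 [292.2, 92.9, 402.9, 111.6] [ 0.749 -0.238  0.041]
top scraper 0.83 [123.3, 77.0, 170.9, 117.2] [0.761 0.263 0.009]
{'clock': 0.8, 'joint_pos': array([-1.31862508,  0.33216182, -0.06466256,  1.46007253,  0.02157111,
        1.34989995, -0.08852218]), 'joint_velocities': array([ 0.00017719, -0.00102437,  0.00108372, -0.00011208, -0.00109694,
       -0.00227376,  0.00211374]), 'tau': array([-7.59078466e-05, -6.25156116e+01,  4.93143091e-02, -3.91806829e+01,
        1.65161106e-02,  1.49764965e-03, -1.03125934e-06]), 'position': array([0.16958257, 0.60158917, 0.23137441]), 'ee_rot': array([-0.70038674,  0.0968686 , -0.09685628,  0.70049536]), 'ft_force': array([-0.43071922, -0.63682967, -0.52381357]), 'torque': array([ 0.02047236,  0.02838166, -0.03054932]), 'grip_width': 1.0006395608417264}
```

Run:
```python
import cv2,numpy as np
a=cv2.imread('pics/scene0.png');b=cv2.imread('pics/top0.png')
cv2.imwrite('pics/s0b.png',cv2.resize(a,(768,576)));cv2.imwrite('pics/t0b.png',cv2.resize(b,(768,576)))
cv2.imwrite('pics/crop.png',np.vstack([cv2.resize(b[150:250,270:430],(640,400),interpolation=2)[:, :],]))
```

```text
(no output)
```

View pics/s0b.png

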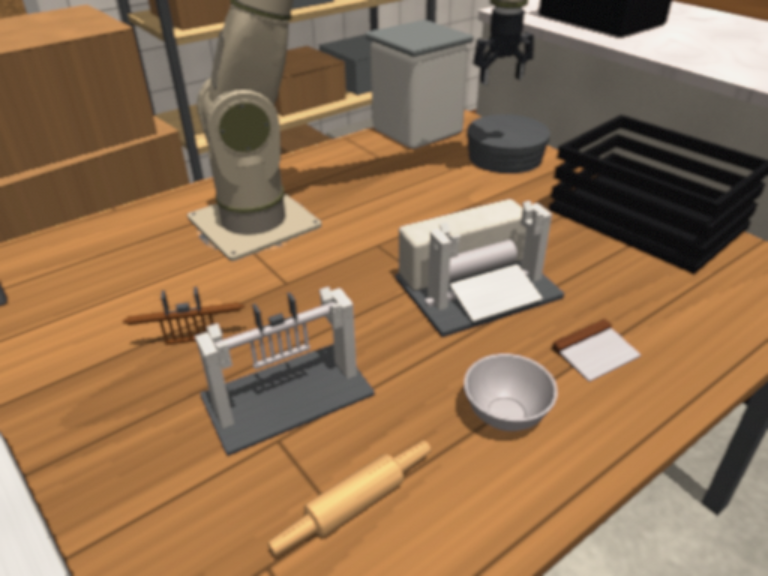

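View pics/t0b.png

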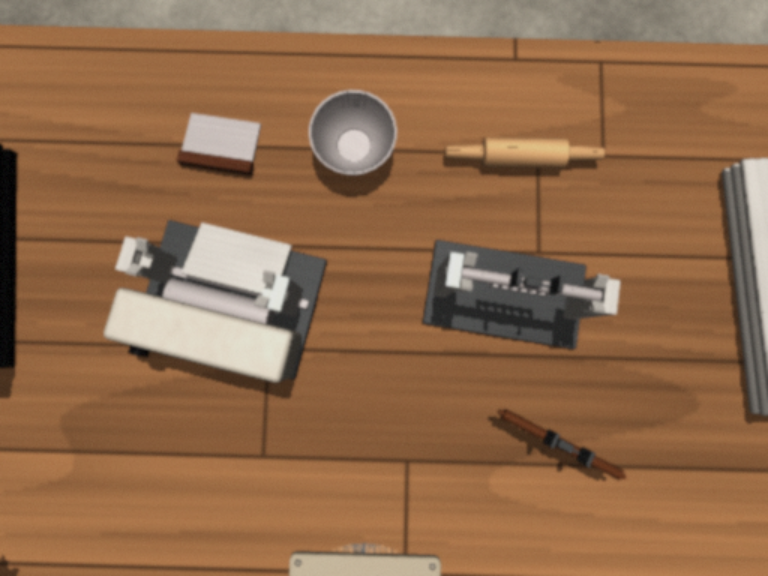

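View pics/crop.png

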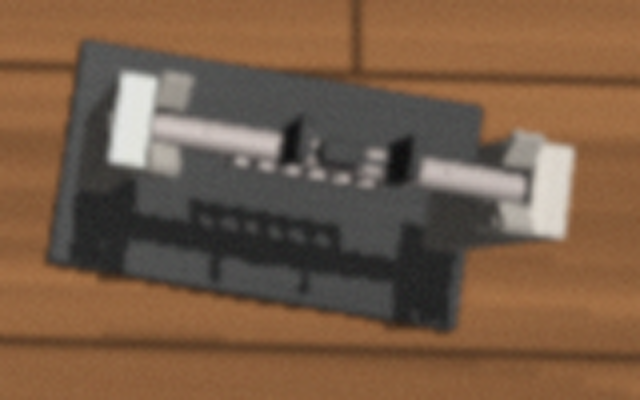

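The steel guard is at top px (355,190) and scene px (187,220). The brown look-alike, lying on the table at top px (375,297) and scene px (122,211), is to be ignored. I choose the steel one hanging in the stand. Next I measure both brackets.

Run:
```python
from h import *
for n in('top0','scene0'):
    c=dict(np.load(n+'.npz')); W=cloud(c)
    px=c['pixels'].astype(int)
    for name,cen in(('stand',(0.52,-0.22)),('sheeter',(0.5,0.22))):
        print(n,name)
        r=np.hypot(W[...,0]-cen[0],W[...,1]-cen[1])<0.18
        for lo,hi in((.156,.162),(.162,.168),(.168,.172),(.172,.18),(.185,.205)):
            m=r&(W[...,2]>lo)&(W[...,2]<hi)
            k,lab,st,ce=cv2.connectedComponentsWithStats(m.astype(np.uint8),connectivity=8)
            for i in range(1,k):
                if st[i,4]<5: continue
                q=W[lab==i]; rect=cv2.minAreaRect((q[:,:2]*1000).astype(np.float32))
                print((lo,hi),st[i,4],'px',ce[i].round(),'mean',q.mean(0).round(4),'rect',np.round(rect[0],1),np.round(rect[1],1),round(rect[2],1),'col',px[lab==i].mean(0).round())
```

```text
top0 stand
(0.156, 0.162) 6 px [309. 176.] mean [ 0.5466 -0.1252  0.1592] rect [ 546.6 -124.9] [8.6 2. ] 46.0 col [127. 133. 136.]
(0.156, 0.162) 162 px [323. 184.] mean [ 0.5305 -0.1537  0.1578] rect [ 531.  -153.9] [65.2 15.3] 85.0 col [166. 170. 179.]
(0.156, 0.162) 10 px [394. 188.] mean [ 0.5261 -0.2979  0.1598] rect [ 526.2 -297.7] [ 1.5 12.9] 85.8 col [61. 68. 74.]
(0.156, 0.162) 13 px [348. 188.] mean [ 0.523  -0.2041  0.1588] rect [ 522.4 -203.9] [10.9  5.2] 12.9 col [ 94.  96. 100.]
(0.156, 0.162) 34 px [363. 191.] mean [ 0.5185 -0.2337  0.1579] rect [ 517.5 -233.4] [11.5 14.5] 58.4 col [113. 115. 121.]
(0.156, 0.162) 148 px [388. 195.] mean [ 0.5117 -0.2853  0.158 ] rect [ 509.3 -284. ] [57.4 20.9] 86.4 col [157. 161. 170.]
(0.156, 0.162) 6 px [392. 204.] mean [ 0.4945 -0.2933  0.1594] rect [ 494.5 -293.3] [ 0.4 10. ] 83.8 col [65. 69. 72.]
(0.162, 0.168) 237 px [304. 180.] mean [ 0.5366 -0.114   0.1644] rect [ 536.4 -118.7] [34.1 46.2] 81.9 col [197. 202. 202.]
(0.162, 0.168) 249 px [405. 197.] mean [ 0.5075 -0.3169  0.1646] rect [ 508.2 -312.7] [35.5 46.2] 81.2 col [177.
[... 6997 characters left out ...]
.168, 0.172) 17 px [351. 136.] mean [0.5282 0.3194 0.1701] rect [527.7 318.7] [16.4 13.9] 45.5 col [189. 202. 213.]
(0.168, 0.172) 12 px [296. 151.] mean [0.4908 0.1463 0.1706] rect [490.4 146. ] [13.9 11. ] 63.8 col [207. 218. 224.]
(0.172, 0.18) 6 px [351. 134.] mean [0.525  0.3213 0.1741] rect [525.2 321.2] [11.5  2.6] 61.9 col [170. 188. 208.]
(0.172, 0.18) 10 px [360. 142.] mean [0.5686 0.3113 0.1736] rect [568.8 310.8] [12.2  6.7] 79.9 col [193. 202. 208.]
(0.172, 0.18) 10 px [296. 149.] mean [0.487  0.1475 0.174 ] rect [487.2 147.5] [13.6  5.6] 77.3 col [210. 222. 227.]
(0.172, 0.18) 10 px [304. 157.] mean [0.5285 0.138  0.1736] rect [529.6 137.6] [14.6  5.9] 77.6 col [185. 197. 205.]
```

Run:
```python
from h import *
c=dict(np.load('top0.npz'));b=c['pixels']
cv2.imwrite('pics/sh.png',cv2.resize(b[135:265,60:230],(680,520),interpolation=2))
d=c['depth'];print(c['K'],c['rvec'],c['tvec'])
W=cloud(c);np.set_printoptions(linewidth=250)
print((W[170:205:2,295:415:3,2]*1000).round())
```

```text
[[361.65732763   0.         248.79192817]
 [  0.         361.65732763 184.10693231]
 [  0.           0.           1.        ]] [ 2.1848771  -2.12940817  0.13533524] [-0.01623428  0.54191405  0.82662665]
[[ 12.  14. 166. 163. 163. 173. 175. 174.  13.  13.  12.  11.  11.  14.  14.  13.  13.  12.  13.  11.  -1.   0.   0.   0.  -1.   0.   3.  -1.  -1.   1.  -0.   1.   1.   1.   3.  -1.   2.   1.   1.   1.]
 [ 13. 141. 163. 162. 165. 169. 170. 173.  13.  13.  13.  12.  10.  10.  10.  11.  13.  11.  14.  12.  10.  13.  10.   9.   1.  -0.   3.  -1.   1.   2.   3.   1.  -0.  -0.   2.   3.   2.  -1.  -0.  -0.]
 [ 88. 146. 164. 166. 164. 168. 169. 167.  15.  11.  13.  13.  12.  14.  13.  13.  13.   7.  10.  11.  12.  15.  14.  12.  14.  13.  13.   8.  -2.  -1.   1.   4.  -0.   2.   1.   1.   0.  -0.   3.  -1.]
 [ 93. 153. 165. 164. 162. 161. 164.  12.  14.  11.  12.  13.  13.  12.  13.  12.  11.  12.  13.  12.  14.  14.  14.  13.  16.  12.  12.  13.  12.  11.  12.   9.  -1.   1.   4.   1.   2.   4.   4.   2.]
 [101. 157. 165. 164. 165. 143. 154.   8.  13.  11.  14.  10.  14.  10.  12.  11.  15
[... 2057 characters left out ...]
 12.  12.  11.  13.  11.  15.  29. 153. 156. 154. 157. 159. 157. 158. 162. 164. 164.   1.]
 [ 13.  14.  12.   9.  13.  14.  10.  14.  13.  14.  11.  11.  13.  10.  11.  13.  10.  13.  14.  11.  14.  13.  14.  14.  11.  13.  14.   9.  32.  50.  71. 132. 143. 164. 153. 144. 167. 165. 166.   1.]
 [ 12.  12.  14.  10.  14.  12.  14.  11.  14.  12.  12.  11.  12.  13.  11.  12.  11.  12.  13.  11.  11.   9.  13.  14.  11.  13.  11.  13.  35.  54.  74. 133. 149. 165. 164. 165. 163. 164. 164.   1.]
 [ 12.  12.  14.  14.   9.  14.  14.  10.  11.  14.  11.  10.  10.  14.  14.  12.  13.  12.   9.  15.  12.  11.  12.  13.   9.  12.  13.  12.  38.  57.  74. 136. 151. 167. 170. 170. 164. 166. 165.  -0.]]
```

View pics/sh.png

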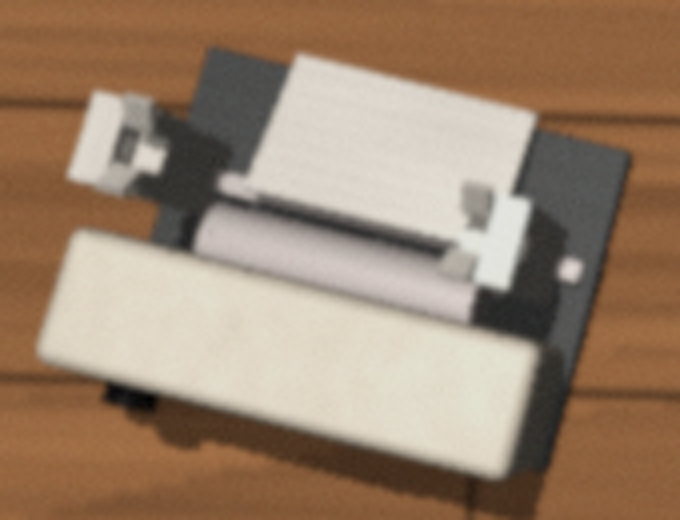

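Run:
```python
from h import *
from scipy.spatial.transform import Rotation as R
o=manip.get_obs(); r=R.from_quat(o['ee_rot']); print(r.as_matrix().round(4))
z=r.as_matrix()[:,2]; print('jaw axis angle from +y toward +x deg', np.degrees(np.arctan2(z[0],z[1])))
```

```text
[[ 9.625e-01  0.000e+00  2.714e-01]
 [-2.714e-01  2.000e-04  9.625e-01]
 [-0.000e+00 -1.000e+00  1.000e-04]]
jaw axis angle from +y toward +x deg 15.74674156024508
```

>>> {"fn": "arm_command", "kwargs": {"commands": [[[20, -20, 12, 0, 0, 2], [33, -35, 12, 0, 0, 4], [33, -35, 12, 0, 0, 4], [33, -35, 12, 0, 0, 4], [33, -35, 12, 0, 0, 4], [33, -35, 12, 0, 0, 4], [33, -35, 12, 0, 0, 4], [33, -35, 12, 0, 0, 4], [33, -35, 12, 0, 0, 4], [33, -35, 12, 0, 0, 4], [33, -35, 12, 0, 0, 4], [35.5, -81.7, 5, 0, 0, 7.65], [35.5, -81.7, 5, 0, 0, 7.65], [35.5, -81.7, 5, 0, 0, 7.65], [35.5, -81.7, 5, 0, 0, 7.65], [35.5, -81.7, 5, 0, 0, 7.65], [35.5, -81.7, 5, 0, 0, 7.65], [35.5, -81.7, 5, 0, 0, 7.65], [35.5, -81.7, 5, 0, 0, 7.65], [35.5, -81.7, 5, 0, 0, 7.65]]], "claw": 8.54, "newtons": 20}}

```text
clock: 2.8
position: [0.5233, -0.1944, 0.2848]
ee_rot: [-0.705, 0.049, -0.05, 0.706]
ft_force: [1.1, -0.4, -0.4]
grip_width: 1.003
```

>>> {"fn": "arm_command", "kwargs": {"commands": [[[0, 0, 0, 0, 0, 0], [0, 0, 0, 0, 0, 0], [0, 0, 0, 0, 0, 0]]]}}

```text
clock: 3.1
position: [0.5238, -0.1913, 0.2847]
ee_rot: [-0.705, 0.049, -0.049, 0.706]
ft_force: [0.3, 0.9, 0.3]
grip_width: 1.001
```

```bash
cat > view.py <<'E'
from h import *
import sys
tag=sys.argv[1]; box={'st':((100,245,90,260),(140,235,280,430)),'sh':((90,200,260,400),(130,250,50,230))}[sys.argv[2]]
ims=[]
for n,b in zip(('scene','top'),box):
    c=snap(n,n+tag); im=c['pixels'][b[0]:b[1],b[2]:b[3]]
    s=700/im.shape[1]; s=min(s,1.75*300/im.shape[0]) if False else 560/im.shape[1]
    ims.append(cv2.resize(im,(560,int(im.shape[0]*s)),interpolation=2))
h=sum(i.shape[0] for i in ims)
cat=np.vstack(ims); f=min(1,600/h)
cv2.imwrite(f'pics/v{tag}.png',cv2.resize(cat,None,fx=f,fy=f))
o=manip.get_obs(); print(o['clock'],o['position'].round(4),o['ee_rot'].round(4),o['ft_force'].round(2),o['grip_width'])
E
python3 view.py 1 st
```

```text
3.2 [ 0.5239 -0.1911  0.2849] [-0.7052  0.0488 -0.0491  0.7057] [ 0.38  0.17 -0.3 ] 0.9963954565252138
```

View pics/v1.png

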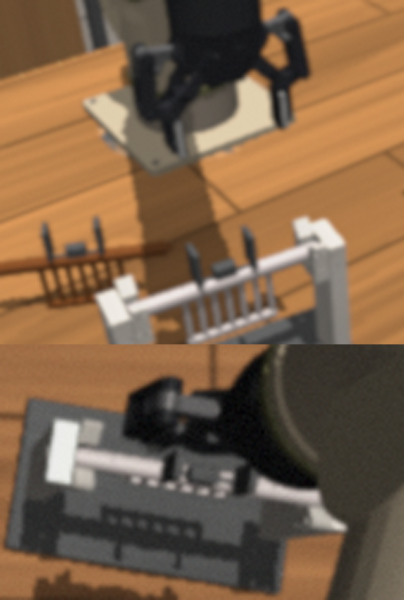

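>>> {"fn": "arm_command", "kwargs": {"commands": [[[0.06, -2.4, -2.5, 0, 0, 0], [0.06, -2.4, -4.5, 0, 0, 0], [0.06, -2.4, -4.5, 0, 0, 0], [0.06, -2.4, -4.5, 0, 0, 0]]]}}

```text
clock: 3.6
position: [0.5244, -0.2156, 0.2403]
ee_rot: [-0.705, 0.049, -0.049, 0.706]
ft_force: [0.2, -0.1, -0.2]
grip_width: 1.001
```

```bash
python3 view.py 2 st
python3 - <<'E'
from h import *
c=dict(np.load('scene2.npz'));W=cloud(c)
a=np.hypot(W[...,0]-.524,W[...,1]+.215)<.09
for lo,hi in((.15,.2),(.225,.24),(.24,.255),(.255,.27),(.27,.285),(.285,.3)):
    m=a&(W[...,2]>lo)&(W[...,2]<hi)&(c['pixels'].max(-1)<110)
    k,lab,st,ce=cv2.connectedComponentsWithStats(m.astype(np.uint8),connectivity=8)
    for i in range(1,k):
        if st[i,4]<5: continue
        q=W[lab==i];print(lo,hi,st[i,4],ce[i].round(),'min',np.percentile(q,3,axis=0).round(4),'max',np.percentile(q,97,axis=0).round(4))
E
```

```text
3.7 [ 0.5248 -0.2161  0.2411] [-0.7053  0.0487 -0.05    0.7054] [ 0.6   0.76 -0.2 ] 1.0004315722426804
0.15 0.2 62 [195. 204.] min [ 0.5199 -0.1918  0.163 ] max [ 0.5407 -0.1884  0.1988]
0.15 0.2 75 [172. 211.] min [ 0.5125 -0.245   0.1643] max [ 0.5332 -0.2395  0.1993]
0.15 0.2 56 [184. 213.] min [ 0.5195 -0.2262  0.1597] max [ 0.5328 -0.2074  0.1713]
0.255 0.27 34 [200. 171.] min [ 0.5244 -0.1733  0.2575] max [ 0.5444 -0.1624  0.2693]
0.255 0.27 35 [157. 185.] min [ 0.5146 -0.2704  0.2576] max [ 0.5324 -0.259   0.2695]
0.27 0.285 44 [200. 166.] min [ 0.5229 -0.1732  0.2705] max [ 0.5444 -0.163   0.2839]
0.27 0.285 51 [156. 180.] min [ 0.5147 -0.2713  0.2717] max [ 0.5322 -0.2591  0.284 ]
0.285 0.3 44 [200. 160.] min [ 0.523  -0.174   0.2864] max [ 0.5454 -0.1557  0.2997]
0.285 0.3 46 [155. 174.] min [ 0.5241 -0.274   0.2858] max [ 0.533  -0.2586  0.2993]
```

View pics/v2.png

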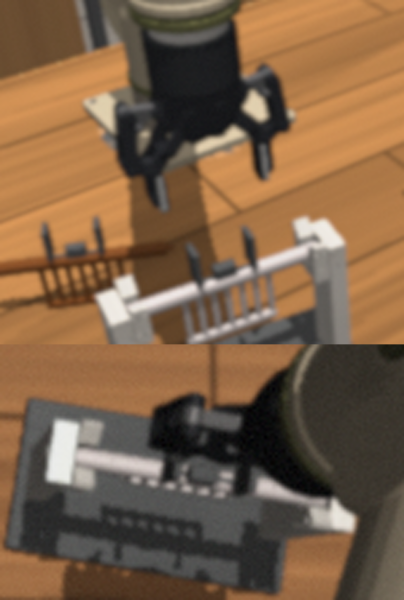

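>>> {"fn": "arm_command", "kwargs": {"commands": [[[-0.15, 0, -4, 0, 0, 0], [-0.15, 0, -6, 0, 0, 0], [-0.15, 0, -7, 0, 0, 0], [-0.15, 0, -8, 0, 0, 0], [-0.15, 0, -8, 0, 0, 0], [-0.15, 0, -8, 0, 0, 0]]], "claw": 6.6}}

```text
clock: 4.3
position: [0.523, -0.217, 0.1607]
ee_rot: [0.705, -0.049, 0.05, -0.705]
ft_force: [0.7, 0.1, 0.8]
grip_width: 0.775
```

```bash
python3 view.py 3 st
```

```text
4.4 [ 0.5231 -0.2171  0.1608] [ 0.7054 -0.0493  0.0505 -0.7053] [ 0.38  0.13 -0.29] 0.77772537567401
```

View pics/v3.png

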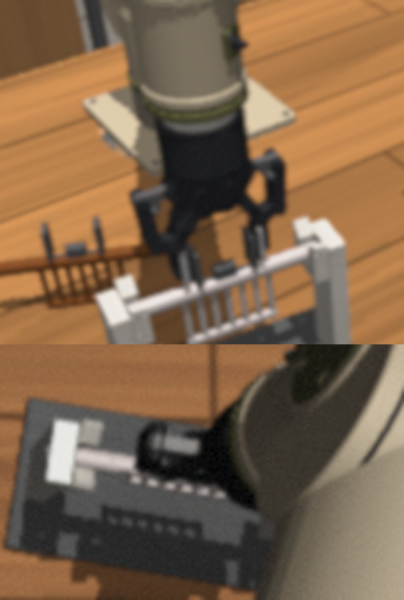

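The fingers straddle both pulls, at about (190,262) and (262,245) in the crop, clear of the bar. I now squeeze in small steps while rising.

>>> {"fn": "arm_command", "kwargs": {"commands": [[[0, 0.1, 0, 0, 0, 0], [0, 0.1, 0, 0, 0, 0], [0, 0.1, 0, 0, 0, 0]]], "claw": 6.0}}

```text
clock: 4.7
position: [0.5227, -0.2159, 0.1601]
ee_rot: [-0.705, 0.05, -0.05, 0.705]
ft_force: [1.7, -0.2, 1.2]
grip_width: 0.698
```

>>> {"fn": "arm_command", "kwargs": {"commands": [[[0, 0, 0.03, 0, 0, 0], [0, 0, 0.03, 0, 0, 0]]], "claw": 5.8}}

```text
clock: 4.9
position: [0.5227, -0.216, 0.1603]
ee_rot: [0.705, -0.05, 0.05, -0.705]
ft_force: [0.1, 0.6, 4.0]
grip_width: 0.681
```

>>> {"fn": "arm_command", "kwargs": {"commands": [[[0, 0, 0.04, 0, 0, 0], [0, 0, 0.04, 0, 0, 0]]], "claw": 5.6}}

```text
clock: 5.1
position: [0.5227, -0.2159, 0.1606]
ee_rot: [0.705, -0.05, 0.05, -0.705]
ft_force: [1.3, -0.3, 4.7]
grip_width: 0.657
```

>>> {"fn": "arm_command", "kwargs": {"commands": [[[0, 0, 0.08, 0, 0, 0], [0, 0, 0.08, 0, 0, 0]]], "claw": 5.4}}

```text
clock: 5.3
position: [0.5223, -0.2158, 0.161]
ee_rot: [-0.705, 0.05, -0.05, 0.705]
ft_force: [0.8, -0.4, 2.2]
grip_width: 0.631
```

>>> {"fn": "arm_command", "kwargs": {"commands": [[[0, 0, 0.07, 0, 0, 0], [0, 0, 0.07, 0, 0, 0]]], "claw": 5.2}}

```text
clock: 5.5
position: [0.522, -0.2157, 0.1614]
ee_rot: [-0.705, 0.05, -0.049, 0.705]
ft_force: [0.1, 0.0, -1.6]
grip_width: 0.614
```

>>> {"fn": "arm_command", "kwargs": {"commands": [[[0, 0, 0.06, 0, 0, 0], [0, 0, 0.06, 0, 0, 0]]], "claw": 5.0}}

```text
clock: 5.7
position: [0.5222, -0.2157, 0.1622]
ee_rot: [-0.705, 0.05, -0.05, 0.705]
ft_force: [-0.4, -0.1, -3.7]
grip_width: 0.587
```

>>> {"fn": "arm_command", "kwargs": {"commands": [[[0, 0, 0.02, 0, 0, 0], [0, 0, 0.02, 0, 0, 0]]], "claw": 4.8}}

```text
clock: 5.9
position: [0.5224, -0.2158, 0.1626]
ee_rot: [-0.705, 0.05, -0.05, 0.705]
ft_force: [0.4, -0.6, -3.2]
grip_width: 0.565
```

>>> {"fn": "arm_command", "kwargs": {"commands": [[[0, 0, 0.02, 0, 0, 0], [0, 0, 0.02, 0, 0, 0]]], "claw": 4.6}}

```text
clock: 6.1
position: [0.5225, -0.2158, 0.1629]
ee_rot: [-0.705, 0.05, -0.05, 0.705]
ft_force: [0.3, -0.3, -2.5]
grip_width: 0.539
```

>>> {"fn": "arm_command", "kwargs": {"commands": [[[0, 0, 0.02, 0, 0, 0], [0, 0, 0.02, 0, 0, 0]]], "claw": 4.4}}

```text
clock: 6.3
position: [0.5225, -0.2159, 0.1632]
ee_rot: [-0.705, 0.05, -0.05, 0.705]
ft_force: [-0.8, 0.4, -3.3]
grip_width: 0.523
```

>>> {"fn": "arm_command", "kwargs": {"commands": [[[0, 0, 0.02, 0, 0, 0], [0, 0, 0.02, 0, 0, 0]]], "claw": 4.2}}

```text
clock: 6.5
position: [0.5225, -0.2158, 0.1634]
ee_rot: [-0.705, 0.05, -0.05, 0.705]
ft_force: [-0.6, -0.2, -2.6]
grip_width: 0.497
```

>>> {"fn": "arm_command", "kwargs": {"commands": [[[0, 0, 0.02, 0, 0, 0], [0, 0, 0.02, 0, 0, 0]]], "claw": 4.0}}

```text
clock: 6.7
position: [0.5225, -0.2158, 0.1635]
ee_rot: [-0.705, 0.05, -0.05, 0.705]
ft_force: [0.8, -1.2, -2.8]
grip_width: 0.474
```

>>> {"fn": "arm_command", "kwargs": {"commands": [[[0, 0, 0.02, 0, 0, 0], [0, 0, 0.02, 0, 0, 0], [0, 0, 0.02, 0, 0, 0]]], "claw": 3.7, "newtons": 30}}

```text
clock: 7.0
position: [0.5225, -0.2158, 0.1637]
ee_rot: [-0.705, 0.05, -0.05, 0.705]
ft_force: [1.1, 0.8, -3.1]
grip_width: 0.455
```

>>> {"fn": "arm_command", "kwargs": {"commands": [[[0, 0, 0.1, 0, 0, 0], [0, 0, 0.2, 0, 0, 0], [0, 0, 0.4, 0, 0, 0], [0, 0, 0.6, 0, 0, 0], [0, 0, 0.8, 0, 0, 0], [0, 0, 1.0, 0, 0, 0]]]}}

```text
clock: 7.6
position: [0.5225, -0.2159, 0.174]
ee_rot: [-0.705, 0.05, -0.05, 0.705]
ft_force: [0.3, -0.6, -2.7]
grip_width: 0.457
```

```bash
python3 view.py 4 st
```

```text
7.7 [ 0.5226 -0.2159  0.1741] [ 0.7053 -0.0497  0.0501 -0.7053] [-0.03  0.03 -3.26] 0.4542573707200195
```

View pics/v4.png

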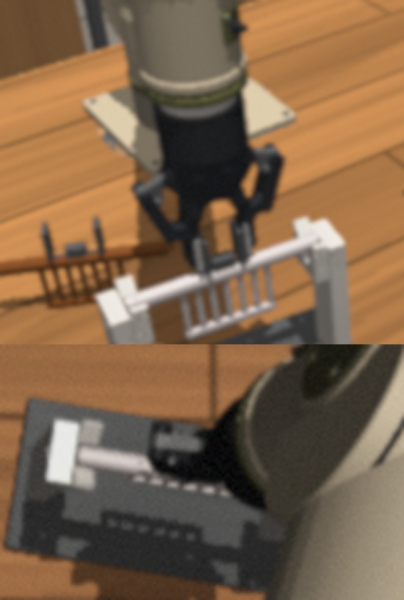

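>>> {"fn": "arm_command", "kwargs": {"commands": [[[0, 0, 0.5, 0, 0, 0], [0, 0, 1.2, 0, 0, 0], [0, 0, 2.0, 0, 0, 0], [0, 0, 3.0, 0, 0, 0], [0, 0, 4.0, 0, 0, 0], [0, 0, 5.5, 0, 0, 0], [0, 0, 7.0, 0, 0, 0], [0, 0, 9.0, 0, 0, 0], [0, 0, 10.5, 0, 0, 0], [0, 0, 11.5, 0, 0, 0], [0, 0, 12, 0, 0, 0], [0, 0, 12, 0, 0, 0]]]}}

```text
clock: 8.9
position: [0.5226, -0.2159, 0.2941]
ee_rot: [-0.705, 0.05, -0.05, 0.705]
ft_force: [-0.2, 0.0, -2.5]
grip_width: 0.454
```

>>> {"fn": "arm_command", "kwargs": {"commands": [[[0, 1, 0, 0, 0, 0], [0, 3, 0, 0, 0, 0], [0, 6, 0, 0, 0, 0], [0, 9, 0, 0, 0, 0], [0, 12, 0, 0, 0, 0], [0, 15, 0, 0, 0, -1], [0, 18, 0, 0, 0, -1], [0, 21, 0, 0, 0, -2], [0, 24, 0, 0, 0, -2], [0, 27, 0, 0, 0, -3], [0, 30, 0, 0, 0, -3], [0, 33, 0, 0, 0, -4], [0, 36, 0, 0, 0, -4.4], [0, 39, 0, 0, 0, -4.4], [0.1, 41, 0, 0, 0, -4.4], [0.1, 43, 0, 0, 0, -4.4], [0.1, 44, 0, 0, 0, -4.4], [0.1, 44.4, 0, 0, 0, -4.4], [0.1, 44.4, 0, 0, 0, -4.4], [0.1, 44.4, 0, 0, 0, -4.4]]]}}

```text
clock: 10.9
position: [0.5238, 0.2269, 0.2938]
ee_rot: [0.703, -0.077, 0.078, -0.703]
ft_force: [-0.1, 0.2, -2.1]
grip_width: 0.455
```

```bash
python3 view.py 5 sh
python3 - <<'E'
from h import *
from scipy.spatial.transform import Rotation as R
z=R.from_quat(manip.get_obs()['ee_rot']).as_matrix(); print(z.round(4),np.degrees(np.arctan2(z[0,2],z[1,2])))
E
```

```text
11.0 [0.5238 0.227  0.2939] [-0.7028  0.0774 -0.0776  0.7029] [ 0.48 -0.17 -2.38] 0.4577832723120488
[[ 9.760e-01  3.000e-04  2.179e-01]
 [-2.179e-01  0.000e+00  9.760e-01]
 [ 3.000e-04 -1.000e+00  1.000e-04]] 12.58763332698811
```

View pics/v5.png

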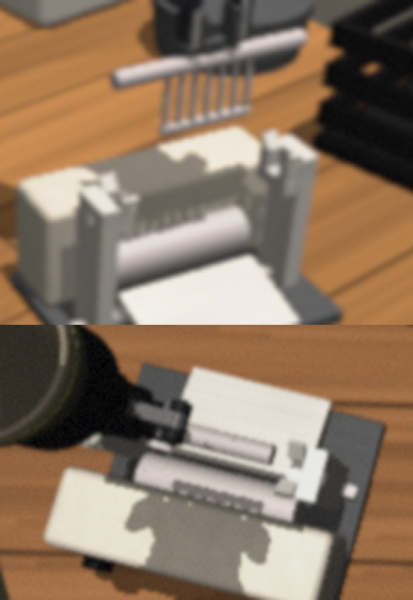

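The guard hangs straight with its pins flush, over the mouth. Its bar shows at (115,78)–(300,38) in the scene crop. I check the bar ends against the cheeks.

Run:
```python
from h import *
a=np.radians(12.55); ay=np.array([np.sin(a),np.cos(a)]); ax=np.array([np.cos(a),-np.sin(a)])
for n,mid in(('scene5',(.5277,.2293)),('top5',(.5234,.2287))):
    c=dict(np.load(n+'.npz'));W=cloud(c)
    m=(np.hypot(W[...,0]-.525,W[...,1]-.23)<.13)&(W[...,2]>.27)&(W[...,2]<.297)&(c['pixels'].max(-1)>110)
    k,lab,st,ce=cv2.connectedComponentsWithStats(m.astype(np.uint8),connectivity=8)
    for i in range(1,k):
        if st[i,4]<20: continue
        q=W[lab==i]; s=(q[:,:2]-mid)@ay; t=(q[:,:2]-mid)@ax
        print(n,st[i,4],'s',np.percentile(s,[0,1,99,100]).round(4),'t',np.median(t).round(4),'z',q[:,2].max().round(4))
        for lo in np.arange(-.1,.1,.02):
            g=(s>lo)&(s<=lo+.02)
            if g.sum()>5: print('   ',lo.round(2),g.sum(),'t',t[g].mean().round(4),'ztop',np.percentile(q[g,2],90).round(4))
```

```text
scene5 365 s [-0.0983 -0.0976  0.0909  0.0961] t 0.0048 z 0.2939
    -0.1 50 t 0.0031 ztop 0.2883
    -0.08 46 t 0.0045 ztop 0.2891
    -0.06 46 t 0.0041 ztop 0.289
    -0.04 42 t 0.0041 ztop 0.2881
    -0.02 31 t 0.0064 ztop 0.2887
    0.0 23 t 0.0053 ztop 0.2873
    0.02 34 t 0.0044 ztop 0.2883
    0.04 34 t 0.0044 ztop 0.2891
    0.06 35 t 0.0036 ztop 0.2884
    0.08 24 t 0.003 ztop 0.2883
top5 370 s [-0.0977 -0.0972 -0.0335 -0.032 ] t 0.0005 z 0.2921
    -0.1 112 t 0.0005 ztop 0.2886
    -0.08 110 t 0.0005 ztop 0.2891
    -0.06 114 t 0.0006 ztop 0.2888
    -0.04 34 t 0.0012 ztop 0.2882
```

>>> {"fn": "arm_command", "kwargs": {"commands": [[[0.03, 0.15, -1, 0, 0, 0], [0.03, 0.15, -2.5, 0, 0, 0], [0.03, 0.15, -4.5, 0, 0, 0], [0.03, 0.15, -6.5, 0, 0, 0], [0.03, 0.15, -8, 0, 0, 0], [0.03, 0.15, -9, 0, 0, 0], [0.03, 0.15, -9.4, 0, 0, 0], [0.03, 0.15, -9.4, 0, 0, 0], [0.03, 0.15, -9.4, 0, 0, 0]]]}}

```text
clock: 11.9
position: [0.5242, 0.2298, 0.2005]
ee_rot: [-0.703, 0.077, -0.077, 0.703]
ft_force: [0.8, 0.2, -2.4]
grip_width: 0.455
```

```bash
python3 view.py 6 sh
```

```text
12.0 [0.5242 0.2299 0.2006] [-0.7026  0.0766 -0.0773  0.7032] [ 0.21  0.02 -3.47] 0.45599115666919576
```

View pics/v6.png

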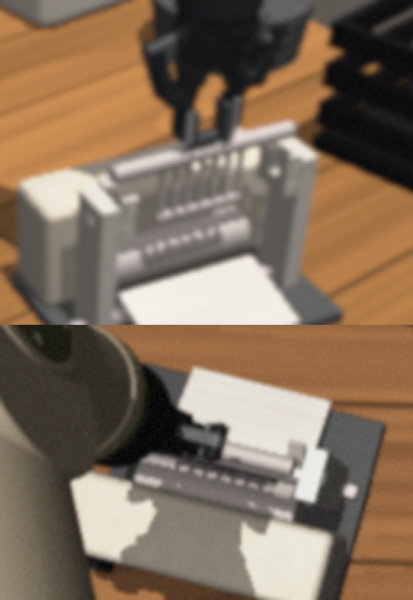

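Run:
```python
from h import *
a=np.radians(12.55); ay=np.array([np.sin(a),np.cos(a)]); ax=np.array([np.cos(a),-np.sin(a)])
for n,mid in(('scene6',(.5277,.2293)),('top6',(.5234,.2287))):
    c=dict(np.load(n+'.npz'));W=cloud(c)
    m=(np.hypot(W[...,0]-.525,W[...,1]-.23)<.15)&(W[...,2]>.183)&(W[...,2]<.202)&(c['pixels'].max(-1)>100)
    k,lab,st,ce=cv2.connectedComponentsWithStats(m.astype(np.uint8),connectivity=8)
    for i in range(1,k):
        if st[i,4]<20: continue
        q=W[lab==i]; s=(q[:,:2]-mid)@ay; t=(q[:,:2]-mid)@ax
        print(n,st[i,4],'s',np.percentile(s,[0,1,99,100]).round(4),'t',np.median(t).round(4),'ztop',np.percentile(q[:,2],90).round(4))
```

```text
scene6 348 s [-0.0957 -0.0938  0.0937  0.0979] t 0.0048 ztop 0.196
top6 258 s [-0.0946 -0.0944 -0.0352 -0.0349] t 0.0005 ztop 0.1957
```

>>> {"fn": "arm_command", "kwargs": {"commands": [[[0, 0, -0.3, 0, 0, 0], [0, 0, -0.6, 0, 0, 0], [0, 0, -0.9, 0, 0, 0], [0, 0, -1.2, 0, 0, 0], [0, 0, -1.4, 0, 0, 0]]]}}

```text
clock: 12.5
position: [0.5236, 0.2296, 0.1853]
ee_rot: [0.703, -0.077, 0.077, -0.703]
ft_force: [0.1, -0.4, -3.2]
grip_width: 0.453
```

>>> {"fn": "arm_command", "kwargs": {"commands": [[[0, 0, -0.05, 0, 0, 0], [0, 0, -0.1, 0, 0, 0], [0, 0, -0.1, 0, 0, 0]]]}}

```text
clock: 12.8
position: [0.5238, 0.2297, 0.1847]
ee_rot: [-0.703, 0.077, -0.077, 0.703]
ft_force: [0.2, 0.0, -2.4]
grip_width: 0.46
```

>>> {"fn": "arm_command", "kwargs": {"commands": [[[0, 0, -0.05, 0, 0, 0], [0, 0, -0.1, 0, 0, 0], [0, 0, -0.1, 0, 0, 0]]]}}

```text
clock: 13.1
position: [0.5237, 0.2296, 0.1837]
ee_rot: [-0.703, 0.077, -0.077, 0.703]
ft_force: [0.4, 1.1, -3.2]
grip_width: 0.453
```

>>> {"fn": "arm_command", "kwargs": {"commands": [[[0, 0, -0.05, 0, 0, 0], [0, 0, -0.1, 0, 0, 0], [0, 0, -0.1, 0, 0, 0]]]}}

```text
clock: 13.4
position: [0.5237, 0.2297, 0.1826]
ee_rot: [0.703, -0.077, 0.077, -0.703]
ft_force: [-0.0, 0.8, -2.6]
grip_width: 0.459
```

>>> {"fn": "arm_command", "kwargs": {"commands": [[[0, 0, -0.05, 0, 0, 0], [0, 0, -0.1, 0, 0, 0], [0, 0, -0.15, 0, 0, 0], [0, 0, -0.2, 0, 0, 0]]]}}

```text
clock: 13.8
position: [0.5238, 0.2297, 0.1807]
ee_rot: [-0.703, 0.077, -0.077, 0.703]
ft_force: [-0.3, 0.4, -3.1]
grip_width: 0.455
```

>>> {"fn": "arm_command", "kwargs": {"commands": [[[0, 0, -0.1, 0, 0, 0], [0, 0, -0.2, 0, 0, 0], [0, 0, -0.3, 0, 0, 0], [0, 0, -0.4, 0, 0, 0]]]}}

```text
clock: 14.2
position: [0.5238, 0.2296, 0.1766]
ee_rot: [-0.703, 0.077, -0.077, 0.703]
ft_force: [0.0, -0.1, -2.7]
grip_width: 0.454
```

>>> {"fn": "arm_command", "kwargs": {"commands": [[[0, 0, -0.1, 0, 0, 0], [0, 0, -0.2, 0, 0, 0], [0, 0, -0.3, 0, 0, 0], [0, 0, -0.4, 0, 0, 0]]]}}

```text
clock: 14.6
position: [0.5238, 0.2297, 0.1726]
ee_rot: [-0.703, 0.077, -0.077, 0.703]
ft_force: [1.1, 0.8, -3.5]
grip_width: 0.459
```

>>> {"fn": "arm_command", "kwargs": {"commands": [[[0, 0, -0.1, 0, 0, 0], [0, 0, -0.2, 0, 0, 0], [0, 0, -0.3, 0, 0, 0], [0, 0, -0.4, 0, 0, 0]]]}}

```text
clock: 15.0
position: [0.5238, 0.2297, 0.1686]
ee_rot: [-0.703, 0.077, -0.077, 0.703]
ft_force: [1.0, 0.1, -4.0]
grip_width: 0.454
```

It is between the cheeks without contact. Floor expected at TCP z of about 0.163.

>>> {"fn": "arm_command", "kwargs": {"commands": [[[0, 0, -0.1, 0, 0, 0], [0, 0, -0.2, 0, 0, 0], [0, 0, -0.3, 0, 0, 0], [0, 0, -0.35, 0, 0, 0], [0, 0, -0.35, 0, 0, 0]]]}}

```text
clock: 15.5
position: [0.5237, 0.2297, 0.1651]
ee_rot: [0.703, -0.077, 0.077, -0.703]
ft_force: [0.3, -0.2, -3.0]
grip_width: 0.455
```

>>> {"fn": "arm_command", "kwargs": {"commands": [[[0, 0, -0.05, 0, 0, 0], [0, 0, -0.1, 0, 0, 0], [0, 0, -0.1, 0, 0, 0]]]}}

```text
clock: 15.8
position: [0.5237, 0.2297, 0.1641]
ee_rot: [-0.703, 0.077, -0.077, 0.703]
ft_force: [0.5, -0.2, -1.9]
grip_width: 0.463
```

>>> {"fn": "arm_command", "kwargs": {"commands": [[[0, 0, -0.05, 0, 0, 0], [0, 0, -0.05, 0, 0, 0]]]}}

```text
clock: 16.0
position: [0.5238, 0.2297, 0.1637]
ee_rot: [-0.703, 0.077, -0.077, 0.703]
ft_force: [-0.1, 0.3, -3.8]
grip_width: 0.457
```

>>> {"fn": "arm_command", "kwargs": {"commands": [[[0, 0, -0.05, 0, 0, 0], [0, 0, -0.05, 0, 0, 0]]]}}

```text
clock: 16.2
position: [0.5238, 0.2297, 0.1636]
ee_rot: [-0.703, 0.077, -0.077, 0.703]
ft_force: [-1.4, -0.3, 1.4]
grip_width: 0.458
```

```bash
python3 view.py 7 sh
python3 - <<'E'
from h import *
a=np.radians(12.55); ay=np.array([np.sin(a),np.cos(a)]); ax=np.array([np.cos(a),-np.sin(a)])
for n,mid in(('scene7',(.5277,.2293)),('top7',(.5234,.2287))):
    c=dict(np.load(n+'.npz'));W=cloud(c)
    s=(W[...,:2]-mid)@ay; t=(W[...,:2]-mid)@ax
    m=(abs(s)<.08)&(abs(t)<.012)&(W[...,2]>.145)&(W[...,2]<.165)&(c['pixels'].max(-1)>100)
    print(n,m.sum(),np.median(t[m]).round(4),np.percentile(W[m][:,2],[50,90]).round(4))
E
```

```text
16.3 [0.5239 0.2297 0.1636] [-0.7028  0.0769 -0.077   0.703 ] [-2.49 -0.62  4.08] 0.45996342742277796
scene7 254 0.0043 [0.1547 0.1588]
top7 162 -0.0001 [0.1566 0.1585]
```

View pics/v7.png

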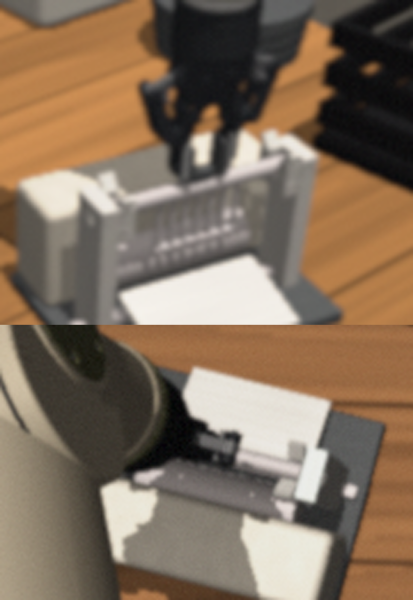

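The bar is down in both saddles: it shows at (135,200)–(280,160) in the crop, and its top at 0.158 matches the stand seat. I open gradually, lowering slightly to follow the pads.

>>> {"fn": "arm_command", "kwargs": {"commands": [[[0, 0, 0, 0, 0, 0], [0, 0, 0, 0, 0, 0]]], "claw": 4.2, "newtons": 20}}

```text
clock: 16.5
position: [0.5238, 0.2297, 0.1631]
ee_rot: [-0.703, 0.077, -0.077, 0.703]
ft_force: [-1.1, 1.0, -2.2]
grip_width: 0.491
```

>>> {"fn": "arm_command", "kwargs": {"commands": [[[0, 0, -0.03, 0, 0, 0], [0, 0, -0.03, 0, 0, 0]]], "claw": 4.4}}

```text
clock: 16.7
position: [0.5238, 0.2297, 0.1628]
ee_rot: [-0.703, 0.077, -0.077, 0.703]
ft_force: [0.7, -0.8, -2.6]
grip_width: 0.517
```

>>> {"fn": "arm_command", "kwargs": {"commands": [[[0, 0, -0.03, 0, 0, 0], [0, 0, -0.03, 0, 0, 0]]], "claw": 4.6}}

```text
clock: 16.9
position: [0.5237, 0.2297, 0.1625]
ee_rot: [0.703, -0.077, 0.077, -0.703]
ft_force: [-0.4, -0.3, -1.6]
grip_width: 0.538
```

>>> {"fn": "arm_command", "kwargs": {"commands": [[[0, 0, -0.05, 0, 0, 0], [0, 0, -0.05, 0, 0, 0]]], "claw": 4.8}}

```text
clock: 17.1
position: [0.5238, 0.2297, 0.1622]
ee_rot: [-0.703, 0.077, -0.077, 0.703]
ft_force: [-0.4, -0.5, -2.2]
grip_width: 0.563
```

>>> {"fn": "arm_command", "kwargs": {"commands": [[[0, 0, -0.04, 0, 0, 0], [0, 0, -0.04, 0, 0, 0]]], "claw": 5.0}}

```text
clock: 17.3
position: [0.5238, 0.2297, 0.1618]
ee_rot: [-0.703, 0.077, -0.077, 0.703]
ft_force: [-0.3, 0.8, -0.7]
grip_width: 0.584
```

>>> {"fn": "arm_command", "kwargs": {"commands": [[[0, 0, -0.04, 0, 0, 0], [0, 0, -0.04, 0, 0, 0]]], "claw": 5.2}}

```text
clock: 17.5
position: [0.5238, 0.2298, 0.1614]
ee_rot: [-0.703, 0.077, -0.077, 0.703]
ft_force: [-0.5, -0.4, -0.5]
grip_width: 0.609
```

>>> {"fn": "arm_command", "kwargs": {"commands": [[[0, 0, -0.04, 0, 0, 0], [0, 0, -0.04, 0, 0, 0]]], "claw": 5.4}}

```text
clock: 17.7
position: [0.5238, 0.2297, 0.161]
ee_rot: [-0.703, 0.077, -0.077, 0.703]
ft_force: [-0.6, 0.0, -0.2]
grip_width: 0.631
```

>>> {"fn": "arm_command", "kwargs": {"commands": [[[0, 0, -0.03, 0, 0, 0], [0, 0, -0.03, 0, 0, 0]]], "claw": 5.7}}

```text
clock: 17.9
position: [0.5237, 0.2296, 0.1604]
ee_rot: [0.703, -0.077, 0.077, -0.703]
ft_force: [0.1, 0.4, -2.8]
grip_width: 0.667
```

>>> {"fn": "arm_command", "kwargs": {"commands": [[[0, 0, -0.03, 0, 0, 0], [0, 0, -0.03, 0, 0, 0]]], "claw": 6.0}}

```text
clock: 18.1
position: [0.5238, 0.2295, 0.1603]
ee_rot: [0.703, -0.077, 0.077, -0.703]
ft_force: [0.2, 0.6, -0.8]
grip_width: 0.704
```

>>> {"fn": "arm_command", "kwargs": {"commands": [[[0, 0, 0, 0, 0, 0], [0, 0, 0, 0, 0, 0], [0, 0, 0, 0, 0, 0]]], "claw": 6.6}}

```text
clock: 18.4
position: [0.5239, 0.2298, 0.1605]
ee_rot: [-0.703, 0.077, -0.077, 0.703]
ft_force: [-0.2, 1.0, -0.5]
grip_width: 0.774
```

>>> {"fn": "arm_command", "kwargs": {"commands": [[[0, 0, 0, 0, 0, 0], [0, 0, 0, 0, 0, 0], [0, 0, 0.2, 0, 0, 0], [0, 0, 0.5, 0, 0, 0], [0, 0, 1.0, 0, 0, 0], [0, 0, 2.0, 0, 0, 0], [0, 0, 3.0, 0, 0, 0], [0, 0, 5, 0, 0, 0], [0, 0, 8, 0, 0, 0], [0, 0, 12, 0, 0, 0], [-5, 0, 16, 0, 0, 0], [-10, 0, 20, 0, 0, 0], [-10, 0, 20, 0, 0, 0], [-10, 0, 20, 0, 0, 0], [-10, 0, 20, 0, 0, 0]]], "claw": 7.4}}

```text
clock: 19.9
position: [0.4239, 0.2296, 0.3612]
ee_rot: [-0.702, 0.076, -0.077, 0.703]
ft_force: [-0.1, 0.4, -1.4]
grip_width: 0.861
```

```bash
python3 view.py 8 sh;python3 - <<'E'
from h import *
a=np.radians(12.55); ay=np.array([np.sin(a),np.cos(a)]); ax=np.array([np.cos(a),-np.sin(a)])
for n,mid in(('scene8',(.5277,.2293)),('top8',(.5234,.2287))):
    c=dict(np.load(n+'.npz'));W=cloud(c)
    s=(W[...,:2]-mid)@ay; t=(W[...,:2]-mid)@ax; z=W[...,2]
    m=(abs(s)<.08)&(abs(t)<.012)&(z>.145)&(z<.165)&(c['pixels'].max(-1)>100)
    print(n,m.sum(),np.median(t[m]).round(4),np.percentile(z[m],[50,90]).round(4))
    for sg in(-1,1):
        p=(abs(s-sg*.027)<.018)&(abs(t)<.03)&(z>.182)&(z<.202)
        print('pull',sg,p.sum(),'s',np.percentile(s[p],[5,50,95]).round(4),'t',np.median(t[p]).round(4))
E
```

```text
20.0 [0.4242 0.2292 0.3597] [ 0.7032 -0.0775  0.0771 -0.7026] [-0.37 -0.75 -0.23] 0.8655547381362055
scene8 264 0.0043 [0.1551 0.1594]
pull -1 41 s [-0.0303 -0.0281 -0.0233] t 0.0017
pull 1 41 s [0.023  0.0257 0.0301] t 0.0026
top8 343 0.0003 [0.1565 0.159 ]
pull -1 59 s [-0.0301 -0.0291 -0.025 ] t 0.0001
pull 1 67 s [0.0241 0.0251 0.0291] t -0.0007
```

View pics/v8.png

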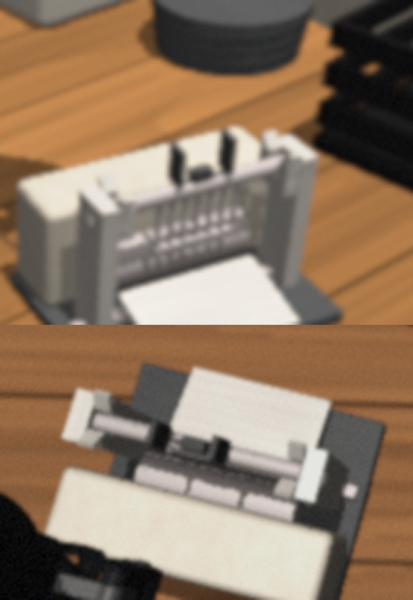

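The pulls stand at ±30 mm, so the pins are fully out. The bar is seated and the pulls are upright at crop (177,163) and (228,150). The gripper is well clear, so I hand in.

```bash
python3 -c "
from workcell import manip
print(manip.hand_in())"
```

```text
the job is handed in; nothing more can be done
None
```

The guard is off the drying stand and hanging in the sheeter's saddles, and I handed the job in at about 20 s of the 72 s. The hand-in gave no verdict.

**How it went:**
- **Drawing the pins:** I squeezed the pulls in 2 mm steps while easing the arm up. The push down on the guard stayed under 5 N in the readings, and the lift showed only its own weight.
- **Placing it:** The cameras showed where the sheeter's bracket sits. The bar went straight down between the cheeks with no contact on their tops, so I didn't need to slide along to feel for it.
- **Seating and release:** It touched the saddle floor with about 7 N, well under the 25 N limit. I opened the fingers gradually, following the pads down.

**Last checks, from the pictures after release:**
- **Bar height:** the top of the bar reads 0.159 m, against 0.158 m when it sat in the stand.
- **Bar across the line:** it is within 1 mm in the top camera. The scene camera reads about 4 mm, which I put down to it seeing only the front of the round bar.
- **Pins:** the outer faces of both pulls are back at about 30 mm either side of the middle, so both pins are fully out. I did not see the pins themselves in the eyes.
- **Guard and gripper:** the guard hangs straight down and the gripper is well clear.

**Disagreements:** the two cameras differed by 4 to 5 mm in x, so I worked from shifts measured within one camera. I did not re-measure the bowl, rolling pin and scraper, but the arm never went near them.

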